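Pin a cuvette turret and hold its circlip spread at the axle groove

TASK

Put the index pin fully down into the hole of the turret's lug and let go of it. Then pick up the circlip pliers by squeezing their handles fully together so that the clip on their tips stays spread, lower the spread clip from above over the axle stub until it lies flat on the hub face, level with the groove, and finish while still holding it there squeezed open, with the pin still in place. Do not force the clip onto the axle while it is closed, and leave the other things on the bench where they are.

Things in the scene. Friction and masses are not known exactly. Their poses are not given: they have to be found in the camera images.
- turret: Aluminium cuvette turret, fixed (place and yaw vary). Origin: axle axis at bench level, z up, +x towards the lug. Base disc 110 mm diameter; drum 92 mm diameter to 40 mm height, cuvettes to 47 mm; hub 34 mm diameter, flat top face at 52 mm. The lug, a block 30 x 30 x 30 mm on the bench, is centred 80 mm from the axle along +x, always on the far half, within 1.2 rad of world +x.
- axle_seat (a point): point on the axle axis at the hub face (52 mm above the bench), where the clip's underside must lie. Steel axle stub 22 mm diameter; groove 19 mm diameter, 4.5 mm high, directly above the hub face
- axle_top (a point): centre of the axle stub's tip, 19 mm above axle_seat; the last 5 mm taper to 14 mm diameter
- index_hole (a point): centre of the mouth of the lug's index hole, in its top face 30 mm above the bench; vertical blind hole, 11 mm diameter, 22 mm deep, chamfered
- pin: Steel index pin, upright, 8 mm diameter, 70 mm long, with a round head 14 mm diameter over its top 14 mm. Origin: centre of the foot, z towards the head. It starts 24 mm deep in a fixed cream block (50 x 50 mm, 32 mm high), foot 8 mm and top 78 mm above the bench. About 30 g.
- pin_tip (a point): centre of the pin's foot (same as its origin); 22 mm below index_hole when fully in
- pliers: Circlip pliers lying level, 170 g. Origin: on the pivot axis at the levers' underside, +x to the tips, z up; symmetric about x. Handles: two flat-sided bars side by side, z 0 to 12 mm, each 10 mm thick, x -30 to -112 mm. Jaws to x = 50 mm, with two pins down to the clip. Starts on a fixed cream rest, underside 38 mm above bench: posts under x -10 to +4 and -110 to -100, 8 mm high base between.
- grip_point (a point): where to grip: midway between the handles, x = -65, z = 6 mm of the pliers, mid-height; close the fingers across the pliers (their y). Outer width here 60 mm relaxed, 42 to 44 mm fully squeezed (handles then parallel to x). Squeezing them shifts the tool some 2.5 mm forward (its +x) in the fingers. About 8 N on each holds them at the stop against their spring; 30 to 60 N keeps the tool level
- clip_centre (a point): centre of the clip at its underside: x = 62, y = 0, z = -11 mm of the pliers, so 127 mm ahead of and 17 mm below grip_point. The clip is a flat steel C-ring, 2.5 mm thick, hooked on the pliers' tips for good; inner diameter 19.5 mm relaxed, about 28 mm fully spread (about 2 mm free round the axle)
- grip_l (a joint): squeeze of the pliers handles: 0 relaxed, 0.122 rad at the stop (clip fully spread); the stop gives a little, up to 0.14 under a firm 50 N grip; both handles move alike
- spare_clip: loose spare circlip lying flat, 2.5 mm thick, 27 mm across; a bystander
- screwdriver: screwdriver lying flat, a bystander
- reagent: amber jar, 52 mm diameter, 85 mm tall, a bystander
- beaker: glass beaker, 60 mm diameter, 70 mm tall, a bystander
- cuvette_box: closed flat cuvette box 70 x 50 x 28 mm, a bystander
- lens_cap: white disc 44 mm diameter, 12 mm thick, a bystander
Not all that is in view belongs to the job. There is more than one size of the pliers; the job needs the largest.

How it is judged:
By the outcome, as a careful person would: the job done as asked, in the order asked, and still so for the second after the job is handed in, while the arm keeps its last pose, push and grip.
It also fails if it takes over 53 s, if anything falls off the work surface, if the arm or the gripper's body presses on something with over 40 N, if the wrist force passes 120 N, or if a joint passes its speed limit or range.

ROBOT

A 6-joint arm with a two-finger parallel gripper is mounted at the origin on the work surface. World frame = base frame: x ahead of the robot, y to its left, z up, the work surface at z = 0. Lengths are in mm, angles in rad, forces in N, time in s.
With the tool pointing down it reaches from about 275 to 1000 mm from the base axis. Payload 8.4 kg.
Tool frame: the origin (TCP) lies at the very end of the fingers, on their centre line; the grasp point (between the pads) lies 19 mm behind it; z points along the fingers, y is the line along which they close (so a half turn about z gives the same grasp; the last joint's range is limited). The gripper opens to 85 mm and grips with 20 to 120 N. Pads are 22 mm wide; open, the fingers measure 114 mm over their backs; the gripper's body (76 mm by 85 mm) begins 54 mm behind the grasp point. The pads swing forward as they close: fully open they stand 13 mm farther back than shut.
Start: joints at [1.341, 0.353, 1.633, -0, 1.155, -0.002], TCP at [141.145, 608.856, 207.981] pointing down, gripper open.
Joint ranges: [-2.63, 2.63], [-0.92, 2.1], [0.06, 2.66], [-1.3, 4.44], [0, 2.69], [-3.02, 3.02]. Speed limits (rad/s): [2.22, 2.22, 2.79, 3.14, 3.14, 3.14].

INTERFACE

Orientations are given as [roll, pitch, yaw] about the fixed x, y, z axes, in that order (R = Rz(yaw) Ry(pitch) Rx(roll)).
In Python, from rig import sensors, grab_frame, camera_params, order gives the robot as it stands. The module is installed in compiled form; this text tells all that it offers.
- The arm moves only by the tool move_arm, never from a script. Its argument "motion" is a list of rows, each a list of 7 numbers: the turn, a rotation vector about the tool's x, y, z in shares of pi rad (1.0 is pi rad), then the shift along the tool's x, y, z in shares of 0.75 m (1.0 is 0.75 m), then the finger opening in m, from 0 to 0.0854. A call has 1 to 8 rows; each row is the pose to reach, as a shift and turn from the pose commanded when the call began, along the tool's axes at that moment; what a row does not reach only later rows make up. A row lasts 1/8 s, in which the tool goes at most 62.5 mm and 10.7 degrees, less where a joint would pass 70% of its speed; a pose out of reach is approached as far as the arm can. Shift and turn numbers lie between -1 and 1, and a call with a number outside is refused. A call with a gripper value outside its range is refused whole. The fingers move at their own pace and stop on an object; "grip_force" is the grip in N (left out, the last holds). Time passes only in rows, so rows that repeat a pose let the fingers close. It gives the time, the measured TCP pose, the force, the opening and the grip force at its end, in the units of the state.
- sensors.sense(): the state, without advancing time (a new reading comes with each control period).
- grab_frame(name): name is "scene" or "top" or "wrist"; returns (picture, depth): 384x512x3 uint8, red, green, blue; 384x512 float32, mm along the optical axis (not along the pixel's ray), 0 where there is no reading.
- camera_params(name): a dict with "camera_matrix" (3x3 intrinsics, pixels), "k1" (the pictures are not rectified: a ray, as slopes to the right and down, at radius r is drawn at 1 + k1 r^2 times it, then the intrinsics apply), "world_from_camera" (4x4, takes a point from camera to world coordinates). Camera axes: x right, y down, z forward; pixel columns grow to the right and rows downward; lengths in mm; the calibration is good to about 2 mm. A picture is of the moment at which its call begins: read the wrist's pose just before it. camera_params takes no time and is no camera call; for the wrist camera it gives the pose at the moment of the call.
- order.sign_off(): hands the job in; it is judged then, once.
The state is a dict: "clock": time; "qpos": joint angles; "qvel": joint speeds; "joint_efforts": joint torques, N m; "eef_pos": TCP position; "tcp_rot": TCP orientation; "contact_force": force on the tool from outside, world axes, zero at the start; "wrist_torque": the same for the moment, N m; "opening": opening from 0.0 (shut) to 1.0 (fully open); "grasp_force": force on a finger pad.
Only numpy, scipy, OpenCV 4.12 (cv2) and the standard library are available. Lean on these libraries where they do the work, as an engineer would, in place of code of your own. Each camera call takes 0.05 s, during which the arm holds its last target. There are 200 camera calls.

## Working session

There is one attempt and no reset: what is moved stays moved. The work goes in short steps, Python scripts to look and compute and a tool call to move; the robot and the scene stay as the last step left them, time stands still between calls to the robot, and variables do not carry over. Pictures are saved under pics/ and viewed, at most 10 in all, crops included, and the job is handed in when it is done.

Besides the shell and the picture viewer there is one more tool, called after "Call:" as a command line: name --pt "numbers of a row" for each row, then --argument value for the rest. move_arm: Moves the arm, as the interface text tells. Its arguments: {"type":"object","properties":{"motion":{"type":"array","items":{"type":"array","items":{"type":"number"}}},"grip_force":{"type":"number"}},"required":["motion"]}

```bash
mkdir -p pics; cat > h.py <<'E'
import numpy as np,cv2
from rig import sensors,grab_frame,camera_params,order
def world(name,depth,uv,cp=None):
    cp=cp or camera_params(name);K=np.array(cp["camera_matrix"],float);k1=cp["k1"];T=np.array(cp["world_from_camera"])
    uv=np.asarray(uv,float).reshape(-1,2)
    p=cv2.undistortPoints(uv[:,None],K,np.array([k1,0,0,0,0.]))[:,0]
    d=depth[uv[:,1].astype(int),uv[:,0].astype(int)]
    c=np.c_[p*d[:,None],d]
    return c@T[:3,:3].T+T[:3,3]
def cloud(name,depth,cp=None):
    v,u=np.mgrid[0:384,0:512]
    return world(name,depth,np.c_[u.ravel(),v.ravel()],cp).reshape(384,512,3)
E
python3 - <<'E'
from h import *
for n in("scene","top"):
    p,d=grab_frame(n);cv2.imwrite(f"pics/{n}.png",cv2.resize(p[:,:,::-1],(800,600),interpolation=cv2.INTER_CUBIC));np.savez(f"{n}.npz",p=p,d=d)
    c=camera_params(n);print(n,np.round(c["world_from_camera"],2).tolist(),c["k1"],c["camera_matrix"])
print(sensors.sense())
E
```

```text
scene [[0.88, 0.3, -0.38, 1000.24], [0.48, -0.54, 0.69, -861.59], [0.0, -0.79, -0.61, 848.62], [0.0, 0.0, 0.0, 1.0]] -0.16946375731931088 [[434.87522816   0.         253.82328287]
 [  0.         434.87522816 191.20397719]
 [  0.           0.           1.        ]]
top [[0.0, -1.0, 0.09, 441.06], [-1.0, 0.0, 0.02, -7.88], [-0.02, -0.09, -1.0, 1263.04], [0.0, 0.0, 0.0, 1.0]] 0.013398520038945585 [[464.56914734   0.         254.03458583]
 [  0.         464.56914734 193.45061642]
 [  0.           0.           1.        ]]
{'clock': 0.1, 'qpos': array([ 1.34060425e+00,  3.53556902e-01,  1.63403763e+00, -1.51127769e-05,
        1.15516379e+00, -2.43769774e-03]), 'qvel': array([-8.58057864e-05, -2.51031404e-03, -2.69412994e-03,  7.99011103e-04,
       -1.08243709e-03,  9.74785785e-04]), 'joint_efforts': array([ 3.37124893e-04, -6.06356764e+01, -3.42823648e+01, -1.68604066e-05,
        3.97801588e-03, -1.39580217e-05]), 'eef_pos': array([141.04935564, 608.43713214, 207.35996127]), 'tcp_rot': array([-3.14042696e+00,  1.09774002e-05,  2.91384439e+00]), 'contact_force': array([ 1.3502908 ,  0.04043523, -0.09256458]), 'wrist_torque': array([ 0.01546493, -0.00968416,  0.01592745]), 'grasp_force': 0.0, 'opening': 1.0005167354525204}
```

View pics/top.png

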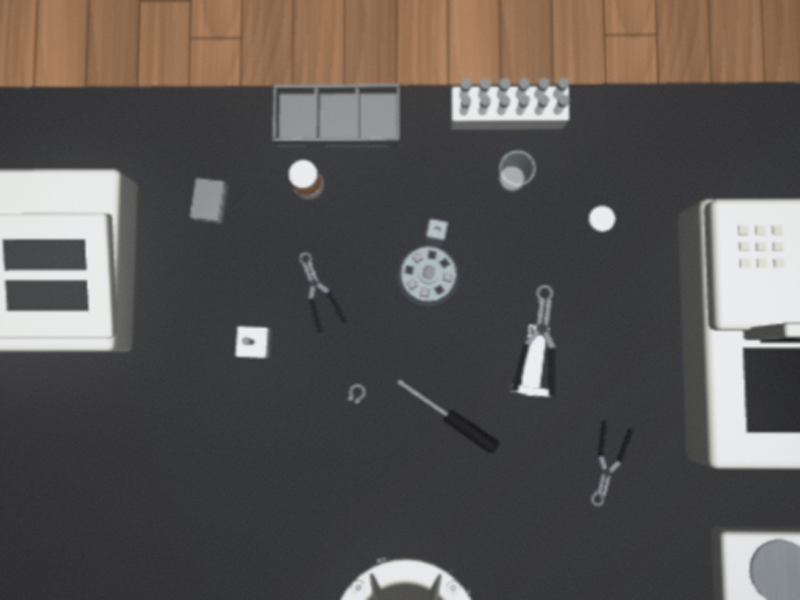

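View pics/scene.png

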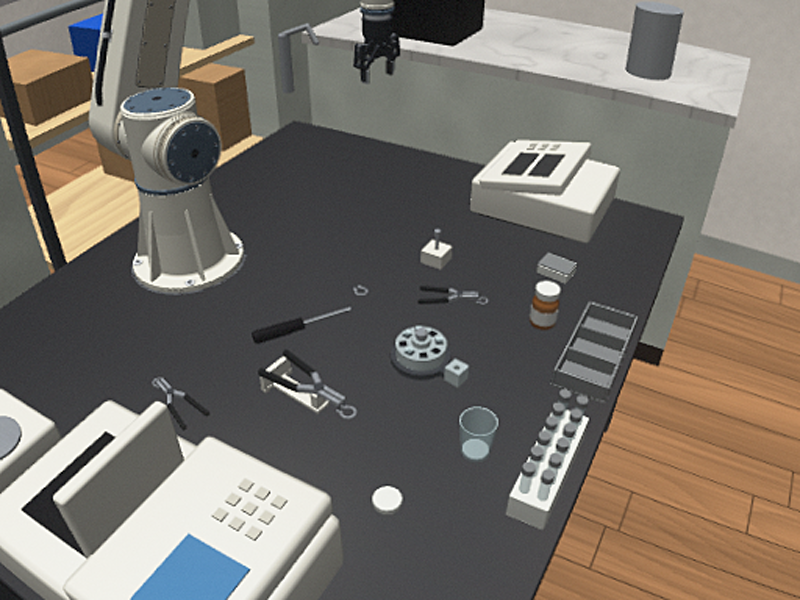

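The top view shows the index pin in its cream block at (252,342), the turret at (428,275) and its lug at (437,229). Candidates for the pliers: A (320,290) lying flat, B (540,345) on the cream rest, C (610,460) lying flat. B is the largest and the only one on a rest, so I choose B and check it in a crop while measuring.

```bash
python3 - <<'E'
from h import *
S=1.5625
z=np.load("top.npz");p,d=z["p"],z["d"];P=cloud("top",d)
def box(u0,v0,u1,v1,zl,zh,lab,bright=None):
    s=np.s_[int(v0/S):int(v1/S),int(u0/S):int(u1/S)];q=P[s].reshape(-1,3);g=(q[:,2]>zl)&(q[:,2]<zh)
    if bright: g&=p[s].reshape(-1,3).mean(1)>bright
    q=q[g]
    if len(q)<3: print(lab,len(q));return
    r=cv2.minAreaRect(q[:,:2].astype(np.float32));print(lab,len(q),np.round(np.median(q,0),1),"rect",np.round(r[0],1),np.round(r[1],1),round(r[2],1))
box(230,320,275,362,24,40,"block");box(230,315,275,362,55,90,"pin")
box(395,240,462,308,60,85,"axle");box(395,240,462,308,47,85,"hub");box(395,240,462,308,30,85,"drum");box(395,235,465,315,6,85,"turret")
box(424,216,452,242,22,40,"lug")
box(505,280,565,400,25,65,"pliers");box(530,282,558,300,15,60,"clip");box(505,340,565,400,40,65,"handles")
for k in ((505,280,560,330),):pass
a=p[170:262,310:375,::-1];b=p[180:262,185:250-0,::-1]
b=cv2.resize(b,(65,92));cv2.imwrite("pics/crop.png",cv2.resize(np.hstack([b,a]),None,fx=6,fy=6,interpolation=cv2.INTER_CUBIC))
z=np.load("scene.npz");Q=cloud("scene",z["d"]);
def sb(u0,v0,u1,v1,zl,zh,lab):
    q=Q[int(v0/S):int(v1/S),int(u0/S):int(u1/S)].reshape(-1,3);q=q[(q[:,2]>zl)&(q[:,2]<zh)]
    print("sc",lab,len(q),np.round(np.median(q,0),1) if len(q) else"",np.round(q.min(0)) if len(q) else"",np.round(q.max(0)) if len(q) else"")
sb(415,225,455,270,60,90,"pin");sb(395,315,445,375,60,90,"axle");sb(440,355,472,390,27,36,"lug");sb(415,225,455,275,29,36,"block")
print(camera_params("wrist"))
E
```

```text
block 333 [484.9 259.6  32.1] rect [486.3 262.8] [50.9 50.1] 88.8
pin 28 [485.8 261.3  78.4] rect [486.  262.2] [10.7 12.9] 0.8
axle 55 [600.4 -38.5  69. ] rect [600.9 -39.8] [18.2 20.1] 89.8
hub 172 [599.2 -38.4  52.2] rect [594.2 -34.1] [68.9 56.2] 56.7
drum 939 [600.3 -39.1  41.1] rect [601.5 -39.5] [90.  90.5] 45.2
turret 1360 [599.7 -41.1  39.5] rect [604.2 -42.1] [132.  119.3] 3.7
lug 118 [679.7 -55.7  29.9] rect [680.5 -55.1] [29.5 31. ] 78.8
pliers 636 [ 469.  -229.1   48.4] rect [ 490.9 -225.5] [ 70.  183.1] 82.0
clip 36 [ 570.4 -237.4   30. ] rect [ 569.4 -237.3] [24.1 24.2] 86.8
handles 335 [ 443.3 -238.2   48.9] rect [ 446.4 -219.1] [70.  92.4] 82.2
sc pin 21 [487.4 257.1  71.9] [480. 250.  60.] [494. 268.  79.]
sc axle 45 [602.9 -44.4  67.8] [592. -52.  61.] [612. -33.  71.]
sc lug 86 [679.2 -55.2  28.9] [646. -76.  27.] [697. -39.  35.]
sc block 110 [489.3 253.8  31.2] [459. 231.  29.] [513. 287.  35.]
{'camera_matrix': array([[287.19776587,   0.        , 254.57071967],
       [  0.        , 287.19776587, 195.75109281],
       [  0.        ,   0.        ,   1.        ]]), 'k1': 0.003146908863165581, 'world_from_camera': array([[ 2.26657695e-01,  9.34218902e-01,  2.75429361e-01,
         7.08411501e+01],
       [ 9.73973923e-01, -2.17103265e-01, -6.51227245e-02,
         6.25815239e+02],
       [-1.04226657e-03,  2.83021582e-01, -9.59112974e-01,
         3.74245930e+02],
       [ 0.00000000e+00,  0.00000000e+00,  0.00000000e+00,
         1.00000000e+00]])}
```

View pics/crop.png

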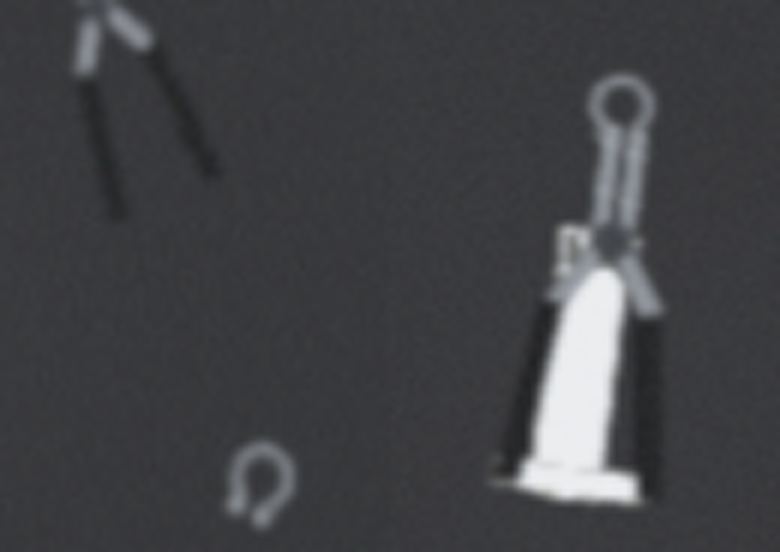

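The crop confirms B: large pliers on the cream rest, clip at crop (622,103), handles running down to (520,470)/(650,490). The measured sizes agree with the spec: block 50 mm, pin top 78, axle top ~70, lug 30 mm and 81 mm from the axle. Next I move to hover over the pin.

```bash
cat >> h.py <<'E'
from scipy.spatial.transform import Rotation as Ro
def delta(pos,yaw):
    s=sensors.sense();R=Ro.from_euler("xyz",s["tcp_rot"]);T=Ro.from_euler("xyz",[np.pi,0,yaw])
    print("rotvec",np.round((R.inv()*T).as_rotvec(),4),"shift",np.round(R.inv().apply(np.array(pos)-s["eef_pos"]),2),"t",s["clock"])
E
python3 -c "
from h import *
delta([486,262,170],2.95)"
```

```text
rotvec [-0.0012 -0.     -0.0362] shift [-414.26 -259.56   37.67] t 0.1
```

The rows are not in the units I measure in: shifts go in shares of 0.75 m and turns go in shares of pi rad. I convert before sending: -0.414 m is -0.552, -0.2595 m is -0.346, -0.036 rad is -0.0115.

Call:
move_arm --pt "0 0 -0.0115 -0.552 -0.346 0.05 0.085" --pt "0 0 -0.0115 -0.552 -0.346 0.05 0.085" --pt "0 0 -0.0115 -0.552 -0.346 0.05 0.085" --pt "0 0 -0.0115 -0.552 -0.346 0.05 0.085" --pt "0 0 -0.0115 -0.552 -0.346 0.05 0.085" --pt "0 0 -0.0115 -0.552 -0.346 0.05 0.085" --pt "0 0 -0.0115 -0.552 -0.346 0.05 0.085" --pt "0 0 -0.0115 -0.552 -0.346 0.05 0.085"

```text
clock: 1.1
eef_pos: [487.1, 260.6, 170.2]
tcp_rot: [-3.141, -0.0, 2.949]
contact_force: [0.8, 0.2, 0.5]
opening: 0.995
grasp_force: 0.0
```

Call:
move_arm --pt "0 0 0 0 0 0 0.085" --pt "0 0 0 0 0 0 0.085"

```text
clock: 1.35
eef_pos: [485.4, 262.4, 170.1]
tcp_rot: [-3.141, -0.001, 2.949]
contact_force: [-0.3, 0.3, 0.6]
opening: 0.991
grasp_force: 0.0
```

```bash
cat >> h.py <<'E'
def wrist(fn):
    s=sensors.sense();cp=camera_params("wrist");p,d=grab_frame("wrist");cv2.imwrite(f"pics/{fn}.png",p[:,:,::-1])
    np.savez(fn+".npz",p=p,d=d);return p,d,cloud("wrist",d,cp),s
def find(P,c,r,zl,zh,lab):
    q=P.reshape(-1,3);q=q[(np.hypot(q[:,0]-c[0],q[:,1]-c[1])<r)&(q[:,2]>zl)&(q[:,2]<zh)]
    if len(q)<5: print(lab,len(q));return
    e=cv2.minAreaRect(q[:,:2].astype(np.float32));cc,rr=cv2.minEnclosingCircle(q[:,:2].astype(np.float32))
    print(lab,len(q),"med",np.round(np.median(q,0),1),"rect",np.round(e[0],1),np.round(e[1],1),round(e[2],1),"circ",np.round(cc,1),round(rr,1))
    return q
E
python3 - <<'E'
from h import *
p,d,P,s=wrist("w1")
print(s["eef_pos"],s["tcp_rot"],s["clock"],s["qvel"].round(3))
find(P,(486,262),30,74,90,"head");find(P,(486,262),45,28,36,"block")
E
```

```text
[485.44685573 262.41143129 170.12516158] [-3.14125532e+00 -9.52169961e-04  2.94883989e+00] 1.35 [ 0.028 -0.009  0.004  0.    -0.     0.   ]
head 171 med [485.3 262.7  78.6] rect [485.8 262.4] [12.7 13.6] 33.8 circ [485.9 262.4] 7.0
block 1860 med [482.2 264.1  32.9] rect [486.1 262.5] [49.9 50.5] 87.2 circ [485.7 262.4] 34.8
```

View pics/w1.png

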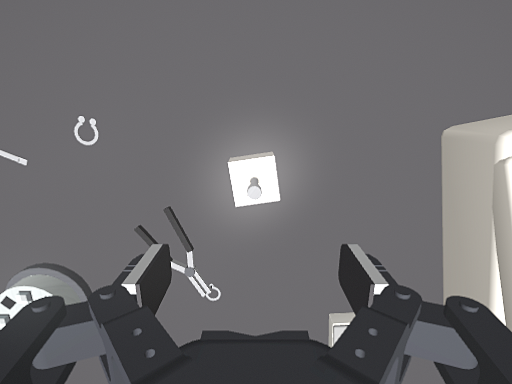

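The wrist view shows the pin at (254,188) standing in its block at (254,180), with clear space around it; head measured at (485.9, 262.4, 78.6). Descending to grip the head.

Converted, 0.118 m is 0.1573, 0.09 m is 0.12.

Call:
move_arm --pt "0 0 0 0 0 0.0533 0.06" --pt "0 0 0 0 0 0.12 0.05" --pt "0 0 0 0 0 0.1573 0.04" --pt "0 0 0 0 0 0.1573 0.04" --pt "0 0 0 0 0 0.1573 0.005" --pt "0 0 0 0 0 0.1573 0.005" --pt "0 0 0 0 0 0.1573 0.005" --pt "0 0 0 0 0 0.1573 0.005" --grip_force 40

```text
clock: 2.4
eef_pos: [487.1, 263.3, 54.4]
tcp_rot: [3.14, 0.002, 2.95]
contact_force: [-0.4, -1.4, 6.6]
opening: 0.059
grasp_force: 3.8
```

Converted, -0.12 m is -0.16, -0.09 m is -0.12.

Call:
move_arm --pt "0 0 0 0 0 0 0.005" --pt "0 0 0 0 0 -0.0067 0.005" --pt "0 0 0 0 0 -0.0533 0.005" --pt "0 0 0 0 0 -0.12 0.005" --pt "0 0 0 0 0 -0.16 0.005" --pt "0 0 0 0 0 -0.16 0.005"

```text
clock: 3.15
eef_pos: [487.5, 263.5, 175.7]
tcp_rot: [3.138, 0.004, 2.95]
contact_force: [-0.5, 0.5, 0.6]
opening: 0.059
grasp_force: 0.0
```

```bash
python3 - <<'E'
from h import *
delta([680,-55,172],2.95);print(sensors.sense()["qpos"].round(2))
E
```

```text
rotvec [ 0.0037  0.0044 -0.0003] shift [-249.67 -275.92    3.8 ] t 3.15
[ 0.49  0.27  1.82  0.    1.04 -0.89]
```

Opening 0.059 means nothing is held. I'll look.

```bash
python3 - <<'E'
from h import *
p,d,P,s=wrist("w2")
print(s["eef_pos"],s["clock"])
find(P,(486,262),30,66,95,"head");find(P,(486,262),45,28,36,"block")
E
```

```text
[487.50766882 263.4544213  175.70186246] 3.15
head 187 med [485.2 266.4  78.4] rect [486.3 266.4] [13.2 13. ] 38.5 circ [486.  266.4] 7.0
block 1806 med [482.3 261.6  32.9] rect [486.3 262.5] [50.1 50.6] 87.3 circ [486.3 262.3] 34.9
```

View pics/w2.png

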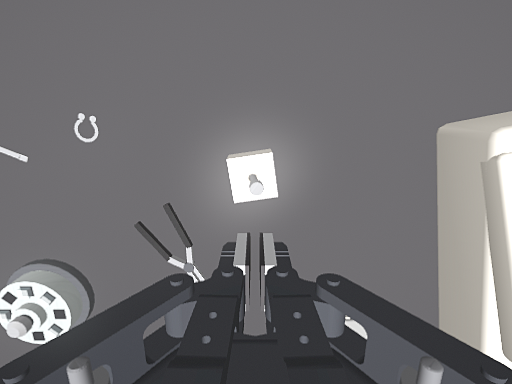

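```bash
python3 - <<'E'
from h import *
z=np.load("w2.npz");P=cloud("wrist",z["d"]) 
s=sensors.sense();R=Ro.from_euler("xyz",s["tcp_rot"])
L=R.inv().apply((P.reshape(-1,3)-s["eef_pos"])).reshape(P.shape)
for v in range(228,330,8): print(v,[tuple(np.round(L[v,u]).astype(int)) for u in (228,240,246,264,272,280)])
E
```

```text
228 [(np.int64(-72), np.int64(-33), np.int64(176)), (np.int64(-72), np.int64(-18), np.int64(175)), (np.int64(-72), np.int64(-10), np.int64(175)), (np.int64(-72), np.int64(13), np.int64(175)), (np.int64(-72), np.int64(23), np.int64(176)), (np.int64(-72), np.int64(33), np.int64(175))]
236 [(np.int64(-83), np.int64(-34), np.int64(176)), (np.int64(11), np.int64(-7), np.int64(-32)), (np.int64(12), np.int64(-3), np.int64(-33)), (np.int64(11), np.int64(6), np.int64(-32)), (np.int64(11), np.int64(10), np.int64(-33)), (np.int64(-83), np.int64(34), np.int64(176))]
244 [(np.int64(8), np.int64(-13), np.int64(-34)), (np.int64(12), np.int64(-6), np.int64(-42)), (np.int64(11), np.int64(-3), np.int64(-42)), (np.int64(12), np.int64(5), np.int64(-43)), (np.int64(11), np.int64(9), np.int64(-42)), (np.int64(8), np.int64(14), np.int64(-34))]
252 [(np.int64(7), np.int64(-12), np.int64(-41)), (np.int64(11), np.int64(-6), np.int64(-50)), (np.int64(12), np.int64(-3), np.int64(-50)), (np.int64(12), np.int64(5), np.int64(-51)), (np.int64(11), np.int64(9), np.int64(-50)), (np.int64(7), np.int64(13), np.int64(-4
[... 1766 characters left out ...]
t64(-62)), (np.int64(-9), np.int64(5), np.int64(-62)), (np.int64(13), np.int64(6), np.int64(-90)), (np.int64(18), np.int64(8), np.int64(-97))]
316 [(np.int64(17), np.int64(-7), np.int64(-99)), (np.int64(-5), np.int64(-5), np.int64(-72)), (np.int64(-208), np.int64(-11), np.int64(177)), (np.int64(-207), np.int64(14), np.int64(176)), (np.int64(10), np.int64(6), np.int64(-91)), (np.int64(18), np.int64(8), np.int64(-100))]
324 [(np.int64(18), np.int64(-6), np.int64(-104)), (np.int64(-7), np.int64(-5), np.int64(-74)), (np.int64(-219), np.int64(-11), np.int64(174)), (np.int64(-220), np.int64(14), np.int64(176)), (np.int64(8), np.int64(6), np.int64(-91)), (np.int64(17), np.int64(8), np.int64(-102))]
```

The pin is still in the block (254,186), leaning slightly. The fingers closed above it: their visible ends appear well behind the reported TCP. I'll measure that precisely.

```bash
python3 - <<'E'
from h import *
s=sensors.sense();R=Ro.from_euler("xyz",s["tcp_rot"]);cp=camera_params("wrist")
for f in("w2","w1"):
    P=cloud("wrist",np.load(f+".npz")["d"],cp);L=R.inv().apply((P.reshape(-1,3)-s["eef_pos"]))
    q=L[(L[:,2]<60)&(np.abs(L[:,1])<60)]
    i=np.argsort(-q[:,2])[:8];print(f,np.round(q[i],1).tolist())
T=np.array(cp["world_from_camera"]);print("cam in tool",R.inv().apply(T[:3,3]-s["eef_pos"]))
x=np.array([[11.,0,-30],[11,0,0],[-11,0,0],[0,0,0]]);w=R.apply(x)+s["eef_pos"];c=(w-T[:3,3])@T[:3,:3];print(c[:,:2]/c[:,2:]*287+[254.6,195.7])
E
```

```text
w2 [[10.8, 10.1, -27.7], [11.1, 3.7, -28.5], [11.2, -4.1, -28.5], [11.2, -6.7, -28.6], [11.2, -5.1, -28.7], [11.3, -7.2, -28.8], [11.3, 4.3, -28.8], [11.3, -5.6, -29.0]]
w1 [[5.4, 43.7, -36.4], [-5.8, -41.9, -36.5], [5.7, -41.9, -36.9], [-8.0, 43.7, -36.9], [-0.4, -41.9, -37.0], [4.6, 43.6, -37.2], [6.4, -41.7, -37.2], [0.3, 43.4, -37.4]]
cam in tool [  72.28285449    0.9227613  -166.92726943]
[[252.85351885 234.34280567]
 [253.12482693 214.34218843]
 [253.20376997 246.68020449]
 [253.16497912 230.79002508]]
```

```bash
python3 - <<'E'
from h import *
p,d=grab_frame("scene");P=cloud("scene",d).reshape(-1,3);s=sensors.sense();print(s["eef_pos"])
q=P[(np.hypot(P[:,0]-487.5,P[:,1]-263.5)<60)&(P[:,2]>95)]
print(np.round(q[np.argsort(q[:,2])[:25]]).tolist())
E
```

```text
[485.67178093 262.48752182 172.59837789]
[[486.0, 254.0, 197.0], [477.0, 256.0, 197.0], [493.0, 253.0, 199.0], [491.0, 251.0, 200.0], [482.0, 253.0, 200.0], [488.0, 256.0, 201.0], [494.0, 258.0, 201.0], [497.0, 266.0, 202.0], [495.0, 263.0, 202.0], [480.0, 250.0, 204.0], [488.0, 255.0, 205.0], [494.0, 250.0, 205.0], [478.0, 248.0, 205.0], [494.0, 264.0, 205.0], [498.0, 264.0, 206.0], [490.0, 244.0, 206.0], [476.0, 251.0, 207.0], [488.0, 249.0, 207.0], [480.0, 251.0, 208.0], [491.0, 257.0, 208.0], [486.0, 253.0, 208.0], [486.0, 245.0, 208.0], [497.0, 267.0, 208.0], [494.0, 250.0, 209.0], [497.0, 251.0, 209.0]]
```

Both the scene camera (tip at z 197 with TCP 172.6) and the wrist view put the shut fingers' ends about 25 mm behind the reported TCP, which agrees with the contact on the pin's head. I'll compensate and descend in stages, checking force.

Converted, 0.145 m is 0.1933, 0.135 m is 0.18.

Call:
move_arm --pt "0 0 0 0 0 0.04 0.06" --pt "0 0 0 0 0 0.1067 0.06" --pt "0 0 0 0 0 0.16 0.06" --pt "0 0 0 0 0 0.18 0.06" --pt "0 0 0 0 0 0.1933 0.06" --pt "0 0 0 0 0 0.1933 0.06" --grip_force 40

```text
clock: 4.0
eef_pos: [486.0, 262.7, 27.6]
tcp_rot: [3.142, 0.0, 2.95]
contact_force: [-0.4, -1.0, 0.4]
opening: 0.7
grasp_force: 0.0
```

Call:
move_arm --pt "0 0 0 0 0 0 0.005" --pt "0 0 0 0 0 0 0.005" --pt "0 0 0 0 0 0 0.005" --pt "0 0 0 0 0 0 0.005" --pt "0 0 0 0 0 0 0.005"

```text
clock: 4.62
eef_pos: [486.4, 262.8, 28.2]
tcp_rot: [3.141, 0.001, 2.95]
contact_force: [0.2, -0.3, 6.2]
opening: 0.145
grasp_force: 39.0
```

Converted, -0.13 m is -0.1733, -0.1 m is -0.1333.

Call:
move_arm --pt "0 0 0 0 0 -0.0133 0.005" --pt "0 0 0 0 0 -0.0667 0.005" --pt "0 0 0 0 0 -0.1333 0.005" --pt "0 0 0 0 0 -0.1733 0.005" --pt "0 0 0 0 0 -0.1733 0.005"

```text
clock: 5.25
eef_pos: [487.3, 263.4, 160.4]
tcp_rot: [3.138, 0.004, 2.95]
contact_force: [-0.0, 0.1, -0.4]
opening: 0.143
grasp_force: 39.3
```

```bash
python3 - <<'E'
from h import *
delta([680.5,-55.2,157],2.95)
E
```

```text
rotvec [ 0.0032  0.0039 -0.0002] shift [-250.37 -275.91    3.51] t 5.25
```

Converted, -0.2755 m is -0.3673, -0.251 m is -0.3347.

Call:
move_arm --pt "0 0 0 -0.04 -0.044 0 0.005" --pt "0 0 0 -0.0933 -0.1027 0 0.005" --pt "0 0 0 -0.1467 -0.16 0 0.005" --pt "0 0 0 -0.2 -0.2187 0 0.005" --pt "0 0 0 -0.2533 -0.276 0 0.005" --pt "0 0 0 -0.3 -0.3267 0 0.005" --pt "0 0 0 -0.3347 -0.3673 0 0.005" --pt "0 0 0 -0.3347 -0.3673 0 0.005"

```text
clock: 6.25
eef_pos: [679.9, -58.3, 155.8]
tcp_rot: [-3.141, -0.002, 2.947]
contact_force: [0.2, 0.0, -0.3]
opening: 0.142
grasp_force: 39.3
```

Call:
move_arm --pt "0 0 0 0 0 0 0.005" --pt "0 0 0 0 0 0 0.005" --pt "0 0 0 0 0 0 0.005"

```text
clock: 6.62
eef_pos: [679.4, -54.7, 157.5]
tcp_rot: [3.142, -0.0, 2.951]
contact_force: [0.5, -1.1, 0.2]
opening: 0.146
grasp_force: 39.3
```

```bash
python3 - <<'E'
from h import *
p,d,P,s=wrist("w3")
print(s["eef_pos"],s["tcp_rot"],s["clock"],s["grasp_force"])
find(P,(680,-55),24,26,34,"lug")
R=Ro.from_euler("xyz",s["tcp_rot"]);L=R.inv().apply(P.reshape(-1,3)-s["eef_pos"])
q=L[(np.abs(L[:,1])<20)&(np.abs(L[:,0])<20)&(L[:,2]>-22)&(L[:,2]<40)];
for z in range(-20,30,5):
    k=q[(q[:,2]>=z)&(q[:,2]<z+5)]
    if len(k): print(z,len(k),np.round(k.mean(0),1),np.round(k.min(0),1),np.round(k.max(0),1))
E
python3 -c "
import cv2;a=cv2.imread('pics/w3.png')[120:280,170:340];cv2.imwrite('pics/w3c.png',cv2.resize(a,None,fx=3.5,fy=3.5,interpolation=cv2.INTER_CUBIC))"
```

```text
[679.38469247 -54.73382517 157.53258842] [ 3.14155120e+00 -1.68211688e-04  2.95098290e+00] 6.625 39.33487415313721
lug 736 med [679.6 -53.5  30.9] rect [679.7 -53.2] [29.9 29.7] 78.4 circ [679.7 -53.6] 20.7
-20 52 [  3.3   0.2 -17.7] [  1.   -3.4 -20. ] [  4.3   4.  -15.1]
-15 47 [  3.1   0.  -12.5] [  0.3  -3.6 -14.9] [  4.2   4.1 -10. ]
-10 41 [ 3.2 -0.1 -7.7] [  1.1  -3.7 -10. ] [ 4.3  3.6 -5.5]
-5 41 [ 3.1 -0.3 -2.4] [ 0.9 -3.8 -5. ] [ 4.2  3.7 -0.1]
0 36 [ 3.1 -0.1  2.5] [ 0. -4.  0.] [4.3 3.8 4.9]
5 36 [ 3.2 -0.5  7.5] [ 0.8 -4.1  5. ] [4.5 3.2 9.9]
10 29 [ 3.2 -0.7 12.5] [ 1.4 -4.1 10.3] [ 4.6  3.2 14.9]
15 23 [ 3.2 -0.7 16.8] [ 0.7 -4.3 15. ] [ 4.3  3.2 19.2]
```

View pics/w3c.png

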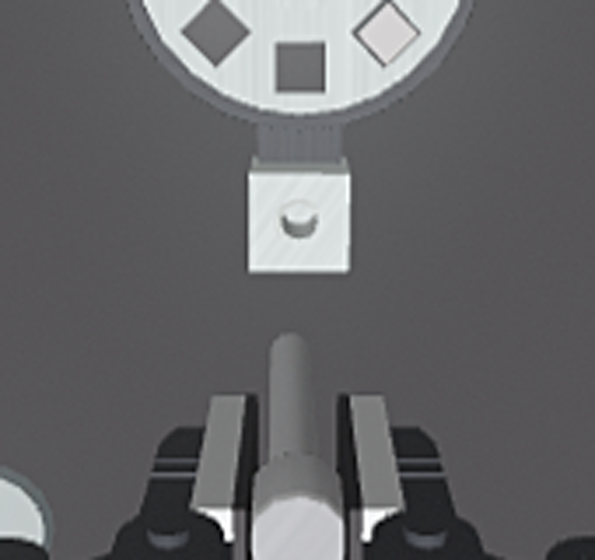

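The crop shows the pin held upright, its foot at (290,335), and the lug's hole at (299,220). The foot is about 2 mm off along tool y, so I correct that and lower.

Converted, 0.1 m is 0.1333, 0.07 m is 0.0933.

Call:
move_arm --pt "0 0 0 0 0.0013 0.04 0.005" --pt "0 0 0 -0.0004 0.0025 0.0933 0.005" --pt "0 0 0 -0.0004 0.0025 0.1333 0.005" --pt "0 0 0 -0.0004 0.0025 0.1333 0.005" --pt "0 0 0 -0.0004 0.0025 0.1333 0.005"

```text
clock: 7.3
eef_pos: [681.2, -53.7, 58.8]
tcp_rot: [3.141, 0.001, 2.95]
contact_force: [-0.6, 0.1, -0.6]
opening: 0.139
grasp_force: 39.3
```

```bash
python3 - <<'E'
from h import *
p,d,P,s=wrist("w4")
print(s["eef_pos"],s["tcp_rot"],s["clock"],s["grasp_force"])
find(P,(680,-55),24,26,34,"lug")
R=Ro.from_euler("xyz",s["tcp_rot"]);L=R.inv().apply(P.reshape(-1,3)-s["eef_pos"])
q=L[(np.abs(L[:,1])<8)&(np.abs(L[:,0])<8)&(L[:,2]>-22)&(L[:,2]<40)];
for z in range(0,30,5):
    k=q[(q[:,2]>=z)&(q[:,2]<z+5)]
    if len(k): 
        c=k[k[:,0]>0]; A=np.c_[2*c[:,:2],np.ones(len(c))];x=np.linalg.lstsq(A,(c[:,:2]**2).sum(1),rcond=None)[0]
        print(z,len(k),np.round(k.min(0),1),np.round(k.max(0),1),"world",R.apply([[k[:,0].max()-4,(k[:,1].min()+k[:,1].max())/2,0]])+s["eef_pos"])
print(camera_params("wrist")["world_from_camera"][:3,3])
E
python3 -c "
import cv2;a=cv2.imread('pics/w4.png')[120:280,170:340];cv2.imwrite('pics/w4c.png',cv2.resize(a,None,fx=3.5,fy=3.5,interpolation=cv2.INTER_CUBIC))"
```

```text
[681.21004384 -53.73734052  58.78877094] [3.14143051e+00 1.47944613e-03 2.95013163e+00] 7.3 39.341166615486145
lug 1375 med [676.7 -51.1  30.9] rect [680.1 -53.4] [30.  30.6] 78.3 circ [679.8 -53.6] 20.9
0 35 [ 0.2 -4.   0.2] [4.4 3.7 5. ] world [[680.78807681 -53.79929366  58.78815263]]
5 33 [ 0.7 -4.1  5.1] [4.3 3.1 9.7] world [[680.82430447 -54.17472747  58.7882523 ]]
10 33 [ 0.9 -4.2 10.1] [ 4.3  3.2 15. ] world [[680.83286514 -54.20968393  58.78826927]]
15 22 [ 0.8 -4.3 15. ] [ 4.2  3.2 18.7] world [[680.94062033 -54.24510942  58.78843343]]
25 209 [-8.  -7.6 26.3] [ 8.   7.7 30. ] world [[677.3081047  -52.92104733  58.78288344]]
[610.38640127 -39.15830649 226.00282799]
```

View pics/w4c.png

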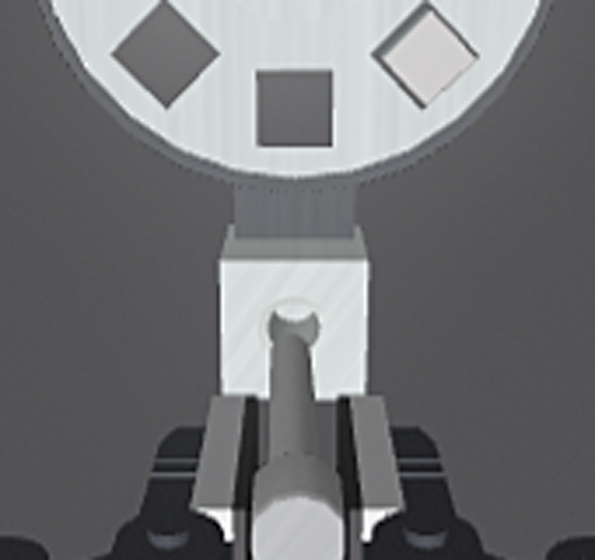

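The foot sits about at the hole's mouth at (293,330), within 1 mm. Lowering it in.

Converted, 0.031 m is 0.0413, 0.027 m is 0.036.

Call:
move_arm --pt "0 0 0 0 0.0007 0.0053 0.005" --pt "0 0 0 0 0.0007 0.0133 0.005" --pt "0 0 0 0 0.0007 0.0213 0.005" --pt "0 0 0 0 0.0007 0.0293 0.005" --pt "0 0 0 0 0.0007 0.036 0.005" --pt "0 0 0 0 0.0007 0.0413 0.005" --pt "0 0 0 0 0.0007 0.0413 0.005"

```text
clock: 8.22
eef_pos: [682.2, -53.5, 28.1]
tcp_rot: [3.141, 0.003, 2.95]
contact_force: [-1.1, -0.1, 12.0]
opening: 0.142
grasp_force: 40.4
```

Bottomed with 12 N at the expected depth. Release and rise.

Converted, -0.14 m is -0.1867, -0.06 m is -0.08.

Call:
move_arm --pt "0 0 0 0 0 0 0.06" --pt "0 0 0 0 0 0 0.06" --pt "0 0 0 0 0 -0.0133 0.06" --pt "0 0 0 0 0 -0.08 0.06" --pt "0 0 0 0 0 -0.16 0.085" --pt "0 0 0 0 0 -0.1867 0.085" --pt "0 0 0 0 0 -0.1867 0.085"

```text
clock: 9.1
eef_pos: [681.4, -53.5, 168.3]
tcp_rot: [3.141, 0.003, 2.95]
contact_force: [0.2, 0.0, -0.5]
opening: 0.996
grasp_force: 0.0
```

```bash
python3 - <<'E'
from h import *
p,d,P,s=wrist("w5")
print(s["eef_pos"],s["clock"])
find(P,(680,-54),20,70,90,"head");find(P,(680,-54),24,26,34,"lug")
find(P,(601,-39),14,66,80,"axle");find(P,(601,-39),50,37,49,"drum")
z=np.load("top.npz");Q=cloud("top",z["d"]);
q=find(Q,(492,-225),110,42,60,"levers");
# handles hover target
delta([444,-220,190],3.0)
E
```

```text
[681.41240923 -53.48643158 168.34145596] 9.1
head 186 med [678.7 -54.7  78.6] rect [679.3 -55.1] [12.6 12.9] 35.6 circ [679.5 -54.9] 6.9
lug 576 med [676.1 -49.9  30.9] rect [680.  -53.4] [29.7 30.5] 78.7 circ [680.1 -53.3] 21.0
axle 502 med [601.7 -37.7  70.8] rect [601.4 -37.5] [21.3 21. ] 78.9 circ [601.7 -37.8] 10.9
drum 6128 med [599.  -37.3  41.2] rect [601.7 -37.8] [91.1 91. ] 86.2 circ [601.7 -37.8] 46.0
levers 493 med [ 471.7 -230.9   49.5] rect [ 479.1 -223.8] [ 70.  158.4] 82.0 circ [ 476.1 -223. ] 82.3
rotvec [ 0.      0.     -0.0503] shift [ 200.1  -208.56  -23.77] t 9.15
```

The pin head reads 78.6 mm at the lug, the same as in its block, so it is fully in; axle at (601.7,−37.8). Now to hover near the pliers for a measurement.

Converted, -0.204 m is -0.272, -0.17 m is -0.2267, -0.05 rad is -0.0159.

Call:
move_arm --pt "0 0 -0.0016 0.0133 -0.0267 -0.0133 0.085" --pt "0 0 -0.0064 0.0467 -0.0933 -0.04 0.085" --pt "0 0 -0.0095 0.08 -0.16 -0.06 0.085" --pt "0 0 -0.0159 0.1133 -0.2267 -0.0827 0.085" --pt "0 0 -0.0159 0.132 -0.272 -0.0827 0.085" --pt "0 0 -0.0159 0.132 -0.272 -0.0827 0.085" --pt "0 0 -0.0159 0.132 -0.272 -0.0827 0.085" --pt "0 0 -0.0159 0.132 -0.272 -0.0827 0.085"

```text
clock: 10.15
eef_pos: [544.5, -234.0, 227.8]
tcp_rot: [3.141, -0.001, 3.001]
contact_force: [0.5, -0.1, 0.4]
opening: 0.992
grasp_force: 0.0
```

```bash
python3 - <<'E'
from h import *
p,d,P,s=wrist("w6")
print(s["eef_pos"],s["tcp_rot"],s["clock"])
find(P,(569,-237),22,22,36,"clip")
q=find(P,(490,-225),105,44,60,"levers")
a=np.radians(-8);ux=np.array([np.cos(a),np.sin(a)]);uy=np.array([-ux[1],ux[0]])
c=np.array([569.4,-237.3]);L=np.c_[(q[:,:2]-c)@ux,(q[:,:2]-c)@uy,q[:,2]]
for x in range(-185,0,10):
    k=L[(L[:,0]>=x)&(L[:,0]<x+10)]
    if len(k): 
        y=k[:,1]; print(x,len(k),"y",y.min().round(1),y.max().round(1),"mid",((y.min()+y.max())/2).round(2),"inner",[y[y<(y.min()+y.max())/2].max().round(1),y[y>=(y.min()+y.max())/2].min().round(1)],np.median(k[:,2]).round(1))
E
```

```text
[ 544.48587793 -234.00394502  227.82098798] [ 3.14111513e+00 -1.08459985e-03  3.00076049e+00] 10.15
clip 112 med [ 574.7 -237.5   30.3] rect [ 572.  -235.6] [25.4 20.9] 85.5 circ [ 569.6 -235.7] 13.4
levers 2372 med [ 467.1 -229.1   50.7] rect [ 479.1 -222.7] [ 69.5 159.1] 81.5 circ [ 476.2 -221.9] 82.7
-175 93 y -32.1 37.2 mid 2.59 inner [np.float64(-23.2), np.float64(27.5)] 50.7
-165 198 y -32.3 36.5 mid 2.08 inner [np.float64(-21.5), np.float64(25.7)] 50.8
-155 184 y -31.4 35.6 mid 2.07 inner [np.float64(-20.5), np.float64(24.7)] 50.8
-145 174 y -29.6 33.8 mid 2.09 inner [np.float64(-19.6), np.float64(23.7)] 51.0
-135 180 y -28.7 32.8 mid 2.08 inner [np.float64(-18.6), np.float64(22.0)] 50.8
-125 162 y -27.8 31.0 mid 1.58 inner [np.float64(-16.7), np.float64(20.8)] 50.7
-115 180 y -25.9 29.9 mid 2.02 inner [np.float64(-15.7), np.float64(19.7)] 50.7
-105 159 y -25.1 29.0 mid 1.95 inner [np.float64(-14.7), np.float64(18.7)] 50.6
-95 166 y -24.1 26.9 mid 1.4 inner [np.float64(-10.2), np.float64(13.2)] 50.6
-85 161 y -18.4 22.5 mid 2.06 inner [np.float64(-4.4), np.float64(7.3)] 50.6
-75 160 y -12.6 16.7 mid 2.03 inner [np.float64(1.4), np.float64(2.6)] 51.1
-65 136 y -7.0 10.8 mid 1.92 inner [np.float64(1.4), np.float64(2.5)] 52.9
-55 99 y -7.0 9.8 mid 1.38 inner [np.float64(1.4), np.float64(2.6)] 50.3
-45 96 y -7.1 9.8 mid 1.35 inner [np.float64(-1.0), np.float64(3.8)] 50.3
-35 95 y -7.2 9.9 mid 1.34 inner [np.float64(-1.1), np.float64(3.8)] 50.3
-25 97 y -7.3 10.0 mid 1.32 inner [np.float64(-1.1), np.float64(3.8)] 50.3
-15 32 y -7.3 9.9 mid 1.31 inner [np.float64(-1.2), np.float64(3.8)] 50.1
```

View pics/w6.png

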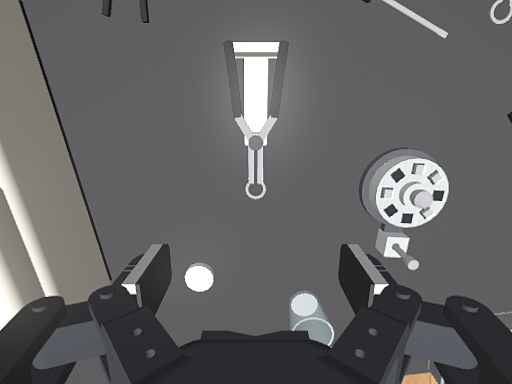

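The pliers lie at (255,120) with the clip at (255,190); the pin stands in the lug at (400,250). The pliers' axis is at −8.4°, lever tops at 50 mm as expected (38+12), and the grip point is ≈ (445,−217.8,44). Moving over it, then down.

Converted, 0.168 m is 0.224, 0.15 m is 0.2, 0.006 rad is 0.0019.

Call:
move_arm --pt "0 0 0.0019 0.04 0.0013 0.04 0.085" --pt "0 0 0.0019 0.08 0.0027 0.0933 0.085" --pt "0 0 0.0019 0.12 0.0027 0.1467 0.085" --pt "0 0 0.0019 0.1347 0.0027 0.2 0.085" --pt "0 0 0.0019 0.1347 0.0027 0.224 0.085" --pt "0 0 0.0019 0.1347 0.0027 0.224 0.085" --pt "0 0 0.0019 0.1347 0.0027 0.224 0.085"

```text
clock: 11.08
eef_pos: [445.6, -218.5, 61.1]
tcp_rot: [-3.141, 0.001, 2.995]
contact_force: [0.5, 0.4, 0.4]
opening: 1.0
grasp_force: 0.0
```

```bash
python3 - <<'E'
from h import *
p,d,P,s=wrist("w7")
print(s["eef_pos"],s["tcp_rot"],s["clock"],s["qpos"].round(2))
R=Ro.from_euler("xyz",s["tcp_rot"]);L=R.inv().apply(P.reshape(-1,3)-s["eef_pos"])
q=L[(np.abs(L[:,1])<60)&(L[:,2]<40)];i=np.argsort(-q[:,2])[:400];t=q[i]
for sg in(-1,1):
    k=t[t[:,1]*sg>0];print(sg,len(k),k.min(0).round(1),k.max(0).round(1))
W=(s["eef_pos"]-[445,-217.8,0]);print(W)
k=L[(np.abs(L[:,0])<60)&(np.abs(L[:,1])<42)&(np.abs(P.reshape(-1,3)[:,2]-50)<4)]
for x in range(-60,60,8):
    m=k[(k[:,0]>=x)&(k[:,0]<x+8)]
    if len(m)>4: print(x,m[:,1].min().round(1),m[:,1].max().round(1))
E
```

```text
[ 445.64279584 -218.54227985   61.1353952 ] [-3.14129838e+00  9.17141929e-04  2.99464087e+00] 11.075 [-0.46  0.36  2.03  0.    0.76 -1.88]
-1 61 [-54.2 -32.2  35.7] [46.9 -0.2 39.9]
1 339 [-54.2   0.4  35.7] [138.6  59.9  40. ]
[ 0.64279584 -0.74227985 61.1353952 ]
-60 -13.2 14.8
-52 -18.0 19.6
-44 -23.4 24.2
-36 -25.4 27.0
-28 -26.4 28.0
-20 -27.5 29.1
-12 -28.5 29.6
-4 -29.6 30.6
4 -30.5 31.7
12 -32.0 32.5
20 -32.7 33.3
28 -33.7 34.8
36 -34.5 35.8
44 -34.1 34.8
```

Well centred (width 60 mm, +0.6 mm). Descend and squeeze.

Converted, 0.063 m is 0.084, 0.055 m is 0.0733.

Call:
move_arm --pt "0 0 0 0 0.0008 0.04 0.085" --pt "0 0 0 0 0.0008 0.0733 0.085" --pt "0 0 0 0 0.0008 0.084 0.085" --pt "0 0 0 0 0.0008 0.084 0.085" --grip_force 45

```text
clock: 11.62
eef_pos: [445.1, -218.1, -2.1]
tcp_rot: [-3.142, 0.0, 2.994]
contact_force: [0.3, -0.3, 0.1]
opening: 0.997
grasp_force: 0.0
```

Call:
move_arm --pt "0 0 0 0 0 0 0.06" --pt "0 0 0 0 0 0 0.05" --pt "0 0 0 0 0 0 0.04" --pt "0 0 0 0 0 0 0.03" --pt "0 0 0 0 0 0 0.03" --pt "0 0 0 0 0 0 0.03" --pt "0 0 0 0 0 0 0.03"

```text
clock: 12.5
eef_pos: [445.1, -218.4, -0.7]
tcp_rot: [-3.141, 0.001, 2.994]
contact_force: [-4.4, 1.8, 18.3]
opening: 0.483
grasp_force: 43.2
```

Handles are at the stop (≈42 mm). Lift.

Converted, -0.1 m is -0.1333, -0.095 m is -0.1267.

Call:
move_arm --pt "0 0 0 0 0 -0.0067 0.03" --pt "0 0 0 0 0 -0.0267 0.03" --pt "0 0 0 0 0 -0.06 0.03" --pt "0 0 0 0 0 -0.1 0.03" --pt "0 0 0 0 0 -0.1267 0.03" --pt "0 0 0 0 0 -0.1333 0.03" --pt "0 0 0 0 0 -0.1333 0.03" --pt "0 0 0 0 0 -0.1333 0.03"

```text
clock: 13.5
eef_pos: [444.2, -217.7, 96.7]
tcp_rot: [3.141, -0.001, 2.994]
contact_force: [0.7, 0.8, -1.4]
opening: 0.478
grasp_force: 46.4
```

```bash
cat >> h.py <<'E'
def tools(P,s,zl=0,zh=45):
    R=Ro.from_euler("xyz",s["tcp_rot"]);L=R.inv().apply(P.reshape(-1,3)-s["eef_pos"]).reshape(P.shape);return R,L
E
python3 - <<'E'
from h import *
p,d,P,s=wrist("w8")
print(s["eef_pos"],s["tcp_rot"],s["clock"],s["grasp_force"],s["contact_force"],s["wrist_torque"])
R,L=tools(P,s);q=L.reshape(-1,3)
q=q[(q[:,0]<-30)&(q[:,0]>-160)&(np.abs(q[:,1])<40)&(q[:,2]<30)]
for x in range(-160,-30,5):
    m=q[(q[:,0]>=x)&(q[:,0]<x+5)]
    if len(m)>3: print(x,len(m),"y",m[:,1].min().round(1),m[:,1].max().round(1),"z",m[:,2].min().round(1),np.median(m[:,2]).round(1),m[:,2].max().round(1))
p,d=grab_frame("scene");np.savez("s2.npz",p=p,d=d);t=cv2.resize(p[150:320,130:330,::-1],None,fx=3.5,fy=3.5,interpolation=cv2.INTER_CUBIC)
w=cv2.imread("pics/w8.png");
cv2.imwrite("pics/both.png",cv2.resize(np.hstack([cv2.resize(p[:,:,::-1],(512,384)),w]),(800,300)))
cv2.imwrite("pics/s2.png",t)
E
```

```text
[ 444.17971334 -217.65475933   96.72867497] [ 3.14114775e+00 -1.42061043e-03  2.99381775e+00] 13.5 46.36440396308899 [ 0.73140761  0.79407857 -1.39262395] [-0.01134844  0.10462792  0.00175622]
-40 56 y -10.1 11.8 z -45.6 -41.9 -39.2
-35 68 y -20.1 21.1 z -50.6 -45.0 -39.3
```

```bash
cat > clip.py <<'E'
from h import *
def clip(n="top",view=None):
    s=sensors.sense();p,d=grab_frame(n);P=cloud(n,d)
    R=Ro.from_euler("xyz",s["tcp_rot"]);L=R.inv().apply(P.reshape(-1,3)-s["eef_pos"]).reshape(P.shape)*[-1,1,-1]  # x fwd, z up
    # 'y' stays tool y
    m=(L[...,0]>35)&(L[...,0]<175)&(np.abs(L[...,1])<30)&(L[...,2]>10)&(L[...,2]<75)
    q=L[m];print(n,"TCP",s["eef_pos"].round(1),"yaw",s["tcp_rot"][2].round(4),"t",s["clock"],len(q))
    for x in range(35,160,8):
        k=q[(q[:,0]>=x)&(q[:,0]<x+8)]
        if len(k)>1: print(x,len(k),"y",k[:,1].min().round(1),k[:,1].max().round(1),"mid",((k[:,1].min()+k[:,1].max())/2).round(2),"z",np.median(k[:,2]).round(1))
    c=q[(q[:,0]>112)&(q[:,2]<44)]
    if len(c)>4: e=cv2.minEnclosingCircle(c[:,:2].astype(np.float32));print("ring",len(c),np.round(e[0],1),round(e[1],1),"z",np.median(c[:,2]).round(1),"mm",c.min(0).round(1),c.max(0).round(1))
    return p,d
if __name__=="__main__":
    clip("top");clip("scene")
E
python3 clip.py
```

```text
top TCP [ 444.2 -217.7   96.7] yaw 2.9938 t 13.6 209
35 11 y 11.4 18.9 mid 15.15 z 51.2
43 10 y 8.8 15.6 mid 12.19 z 48.2
51 9 y 6.1 12.1 mid 9.11 z 49.7
59 10 y 2.0 8.9 mid 5.46 z 49.7
67 15 y 0.6 9.4 mid 5.04 z 50.3
75 18 y -5.7 10.4 mid 2.38 z 48.3
83 18 y -10.0 12.0 mid 1.02 z 48.4
91 24 y -12.7 13.3 mid 0.31 z 49.6
99 25 y -14.2 14.3 mid 0.05 z 49.0
107 25 y -14.1 15.9 mid 0.87 z 48.5
115 11 y -19.3 17.9 mid -0.71 z 29.8
123 12 y -18.7 18.9 mid 0.13 z 29.4
131 7 y -18.5 16.8 mid -0.85 z 29.8
139 14 y -9.8 10.3 mid 0.25 z 28.9
ring 47 [126.4   0.8] 20.4 z 29.3 mm [112.7 -19.3  26. ] [145.5  18.9  33.6]
scene TCP [ 444.3 -217.7   96.7] yaw 2.9938 t 13.65 335
35 34 y -23.2 18.5 mid -2.36 z 47.7
43 30 y -20.0 10.0 mid -5.0 z 48.3
51 29 y -16.4 10.5 mid -2.9 z 48.0
59 22 y -11.6 7.1 mid -2.23 z 49.5
67 31 y -11.8 8.4 mid -1.69 z 49.6
75 23 y -12.5 8.8 mid -1.85 z 47.9
83 24 y -14.8 10.6 mid -2.14 z 47.6
91 26 y -15.7 13.1 mid -1.32 z 46.8
99 24 y -16.3 13.8 mid -1.25 z 46.6
107 46 y -18.1 15.6 mid -1.28 z 42.6
115 13 y -20.1 17.4 mid -1.37 z 28.4
123 8 y -20.5 17.3 mid -1.6 z 28.2
131 10 y -20.1 13.0 mid -3.55 z 27.6
139 14 y -11.0 6.8 mid -2.08 z 27.5
ring 59 [126.9  -1.2] 20.5 z 28.3 mm [112.3 -20.5  24.3] [147.1  17.4  42.5]
```

The clip is spread (~38 mm outside), level, ~128 mm ahead of and ~27 mm above the TCP. Carrying it to above the axle at this height (underside ~124 mm).

Converted, 0.201 m is 0.268, 0.192 m is 0.256.

Call:
move_arm --pt "0 0 0 0 0.0133 0 0.03" --pt "0 0 0 0 0.0467 0 0.03" --pt "0 0 0 0 0.0933 0 0.03" --pt "0 0 0 0 0.14 0 0.03" --pt "0 0 0 0 0.1867 0 0.03" --pt "0 0 0 0 0.2267 0 0.03" --pt "0 0 0 -0.0013 0.256 0 0.03" --pt "0 0 0 -0.0013 0.268 0 0.03"

```text
clock: 14.7
eef_pos: [475.3, -17.9, 97.4]
tcp_rot: [3.141, -0.0, 2.995]
contact_force: [-0.4, 0.3, -1.3]
opening: 0.475
grasp_force: 46.4
```

Converted, 0.035 m is 0.0467, 0.025 m is 0.0333.

Call:
move_arm --pt "0 0 0 0 0 0.0133 0.03" --pt "0 0 0 0 0 0.0333 0.03" --pt "0 0 0 0 0 0.0467 0.03" --pt "0 0 0 0 0 0.0467 0.03" --pt "0 0 0 0 0 0.0467 0.03" --pt "0 0 0 0 0 0.0467 0.03"

```text
clock: 15.45
eef_pos: [475.7, -19.4, 62.8]
tcp_rot: [3.142, 0.001, 2.994]
contact_force: [0.1, 0.7, -1.4]
opening: 0.481
grasp_force: 46.4
```

```bash
cat > fit.py <<'E'
from h import *
from scipy.optimize import least_squares
def circ(q,r=None):
    f=lambda v:np.hypot(q[:,0]-v[0],q[:,1]-v[1])-(r or v[2])
    s=least_squares(f,[q[:,0].mean(),q[:,1].mean(),15],loss="soft_l1");return s.x.round(2),np.sqrt(np.mean(s.fun**2)).round(2)
def go(n):
    s=sensors.sense();P=0
    ps=[];P=[]
    for i in range(3):
        p,d=grab_frame(n);P.append(cloud(n,d).reshape(-1,3))
    Q=np.vstack(P);print(n,"TCP",s["eef_pos"].round(2),"t",s["clock"],"f",s["grasp_force"].round(1),s["opening"].round(3))
    zc=s["eef_pos"][2]+29
    R=Ro.from_euler("xyz",s["tcp_rot"]);c0=s["eef_pos"]+R.apply([-128,0,0])
    r=np.hypot(*(Q[:,:2]-c0[:2]).T)
    f=(Q-c0)[:,:2]@R.as_matrix()[:2,0]  # tool x
    ring=Q[(r>11)&(r<24)&(np.abs(Q[:,2]-zc)<5)&(f<8)]
    ax=Q[(r<14)&(np.abs(Q[:,2]-69)<5)&(Q[:,2]<zc-6)]
    print(" ring",len(ring),circ(ring),"z",np.median(ring[:,2]).round(1)," axle",len(ax),cv2.minEnclosingCircle(ax[:,:2].astype(np.float32)) if len(ax)>4 else"",ax.mean(0).round(1) if len(ax) else"")
    return p
if __name__=="__main__":
    a=go("top");b=go("scene")
    cv2.imwrite("pics/hov.png",np.hstack([cv2.resize(a[135:215,230:310,::-1],(400,400),interpolation=cv2.INTER_CUBIC),cv2.resize(b[180:270,220:310,::-1],(400,400),interpolation=cv2.INTER_CUBIC)]))
E
python3 fit.py
```

```text
Traceback (most recent call last):
  File "fit.py", line 21, in <module>
    a=go("top");b=go("scene")
  File "fit.py", line 11, in go
    Q=np.vstack(P);print(n,"TCP",s["eef_pos"].round(2),"t",s["clock"],"f",s["grasp_force"].round(1),s["opening"].round(3))
                                                                          ^^^^^^^^^^^^^^^^^^^^^^
AttributeError: 'float' object has no attribute 'round'
```

```bash
sed -i 's/s\["grasp_force"\].round(1),s\["opening"\].round(3)/s["grasp_force"],s["opening"]/' fit.py; python3 fit.py
```

```text
top TCP [475.63 -19.33  62.8 ] t 15.6 f 46.36353313922882 0.47450195721984867
 ring 99 (array([601.14, -38.67,  17.48]), np.float64(1.24)) z 92.4  axle 150 ((601.0653686523438, -39.42999267578125), 10.700704574584961) [601.1 -39.5  69.4]
scene TCP [475.5  -19.3   62.66] t 15.75 f 46.366243958473206 0.47360699418930285
 ring 87 (array([600.43, -39.89,  17.74]), np.float64(1.78)) z 90.7  axle 104 ((602.4043579101562, -41.48069381713867), 10.981764793395996) [602.8 -42.4  68.2]
```

View pics/hov.png

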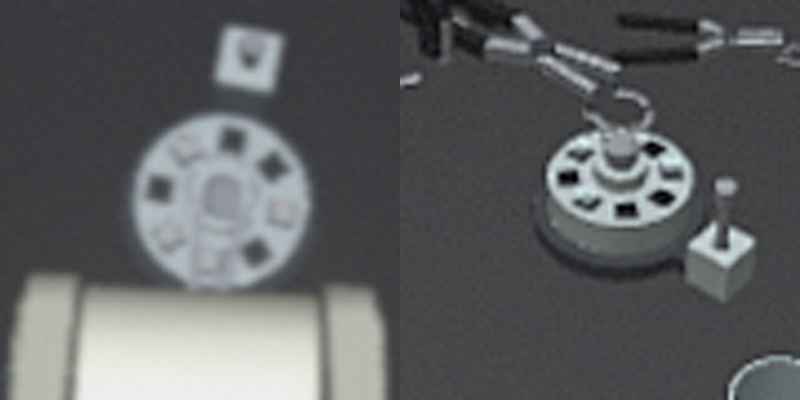

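Left (top): ring concentric with the axle at (222,193). Right (scene): the spread ring stands just above the axle tip at (622,110), and the pin is seated at (725,215). A small correction of 0.5 to 0.8 mm, then I lower onto the taper, checking force.

Converted, 0.022 m is 0.0293, 0.018 m is 0.024.

Call:
move_arm --pt "0 0 0 -0.0007 -0.0011 0 0.03" --pt "0 0 0 -0.0007 -0.0011 0.008 0.03" --pt "0 0 0 -0.0007 -0.0011 0.016 0.03" --pt "0 0 0 -0.0007 -0.0011 0.024 0.03" --pt "0 0 0 -0.0007 -0.0011 0.0293 0.03" --pt "0 0 0 -0.0007 -0.0011 0.0293 0.03" --pt "0 0 0 -0.0007 -0.0011 0.0293 0.03"

```text
clock: 16.77
eef_pos: [475.8, -20.2, 40.5]
tcp_rot: [-3.142, 0.0, 2.994]
contact_force: [-0.2, -0.7, -1.0]
opening: 0.475
grasp_force: 46.4
```

```bash
python3 - <<'E'
from fit import *
go("top");s=sensors.sense();print(s["contact_force"],s["wrist_torque"])
E
```

```text
top TCP [475.82 -20.18  40.54] t 16.775 f 46.368446946144104 0.4753563380785402
 ring 92 (array([601.69, -39.84,  17.27]), np.float64(1.34)) z 69.2  axle 0  
[-0.4019116   0.44348809 -1.63333059] [-0.00179751  0.06016028 -0.04281096]
```

No contact, underside ~66.7 mm, ring centred within 0.7 mm. Continue lowering.

Converted, 0.012 m is 0.016, 0.011 m is 0.0147.

Call:
move_arm --pt "0 0 0 0.0004 0.0004 0.004 0.03" --pt "0 0 0 0.0004 0.0004 0.008 0.03" --pt "0 0 0 0.0004 0.0004 0.012 0.03" --pt "0 0 0 0.0004 0.0004 0.0147 0.03" --pt "0 0 0 0.0004 0.0004 0.016 0.03" --pt "0 0 0 0.0004 0.0004 0.016 0.03"

```text
clock: 17.68
eef_pos: [475.5, -19.8, 28.4]
tcp_rot: [-3.142, -0.0, 2.994]
contact_force: [0.7, 0.3, -1.5]
opening: 0.476
grasp_force: 46.4
```

Call:
move_arm --pt "0 0 0 0 0 0.0013 0.03" --pt "0 0 0 0 0 0.0013 0.03" --pt "0 0 0 0 0 0.0027 0.03" --pt "0 0 0 0 0 0.0027 0.03"

```text
clock: 18.18
eef_pos: [475.5, -19.8, 26.4]
tcp_rot: [-3.142, -0.0, 2.994]
contact_force: [-1.1, 0.2, -1.9]
opening: 0.474
grasp_force: 46.4
```

```bash
python3 - <<'E'
from fit import *
go("top");s=sensors.sense();print(s["contact_force"],s["wrist_torque"])
E
```

```text
top TCP [475.49 -19.85  26.44] t 18.175 f 46.36999547481537 0.4743969090606304
 ring 160 (array([600.9 , -39.34,  16.13]), np.float64(2.06)) z 54.7  axle 0  
[ 0.02808316  0.2501724  -1.94026625] [-0.02478612  0.11401369 -0.02604546]
```

Converted, 0.001 m is 0.0013, 0.0005 m is 0.0007.

Call:
move_arm --pt "0 0 0 0 0 0.0007 0.03" --pt "0 0 0 0 0 0.0013 0.03" --pt "0 0 0 0 0 0.0013 0.03"

```text
clock: 18.7
eef_pos: [475.5, -19.8, 25.5]
tcp_rot: [3.142, 0.0, 2.994]
contact_force: [-0.2, -0.1, -1.7]
opening: 0.472
grasp_force: 46.4
```

Converted, 0.0005 m is 0.0007.

Call:
move_arm --pt "0 0 0 0 0 0.0007 0.03" --pt "0 0 0 0 0 0.0007 0.03" --pt "0 0 0 0 0 0.0007 0.03"

```text
clock: 19.08
eef_pos: [475.5, -19.8, 25.0]
tcp_rot: [3.142, 0.0, 2.994]
contact_force: [0.2, -0.3, -1.9]
opening: 0.48
grasp_force: 46.5
```

```bash
python3 -c "
from h import *
s=sensors.sense();print(s['eef_pos'],s['contact_force'],s['wrist_torque'],s['opening'])"
```

```text
[475.54289565 -19.83464522  25.02107786] [ 0.22933713 -0.300322   -1.87675254] [-0.02244076  0.0754728   0.03205115] 0.47976567625016725
```

Still hanging free; keep going in small steps.

Converted, 0.0005 m is 0.0007.

Call:
move_arm --pt "0 0 0 0 0 0.0007 0.03" --pt "0 0 0 0 0 0.0007 0.03" --pt "0 0 0 0 0 0.0007 0.03"

```text
clock: 19.45
eef_pos: [475.5, -19.8, 24.5]
tcp_rot: [3.142, -0.0, 2.994]
contact_force: [0.0, -0.5, -0.5]
opening: 0.477
grasp_force: 46.6
```

Converted, 0.0005 m is 0.0007.

Call:
move_arm --pt "0 0 0 0 0 0.0007 0.03" --pt "0 0 0 0 0 0.0007 0.03" --pt "0 0 0 0 0 0.0007 0.03"

```text
clock: 19.82
eef_pos: [475.5, -19.8, 24.0]
tcp_rot: [-3.142, -0.0, 2.994]
contact_force: [-1.5, 0.9, 0.7]
opening: 0.478
grasp_force: 46.6
```

```bash
python3 - <<'E'
from h import *
s=sensors.sense();print(s['eef_pos'],s['contact_force'],s['wrist_torque'],s['opening'])
p,d=grab_frame("top");P=cloud("top",d).reshape(-1,3)
r=np.hypot(P[:,0]-601.1,P[:,1]+39.5)
for a,b in((11.5,13.5),(14,18),(18,22),(25,40)):
    k=P[(r>a)&(r<b)&(P[:,2]>30)];print(a,b,len(k),np.percentile(k[:,2],[10,25,50,75,90]).round(1))
p,d=grab_frame("scene");P=cloud("scene",d).reshape(-1,3);r=np.hypot(P[:,0]-602.5,P[:,1]+40)
k=P[(r>14)&(r<18)&(P[:,2]>30)];print("sc",len(k),np.percentile(k[:,2],[10,25,50,75,90]).round(1))
E
```

```text
[475.46781121 -19.82461025  23.97958326] [-1.46764118  0.86643643  0.71679749] [-0.06247006  0.03413491 -0.01094155] 0.47804344055588377
11.5 13.5 20 [50.  51.1 53.  54.2 57.1]
14 18 55 [44.  51.  53.6 55.2 58. ]
18 22 63 [37.8 39.5 41.5 55.1 73.4]
25 40 425 [37.9 39.4 41.4 45.  49.8]
sc 52 [38.5 40.8 46.6 52.3 54.4]
```

Contact has begun (−1.9 → +0.7 N) at the expected height. A slight extra press to bed it, then a check.

Converted, 0.0004 m is 0.0005.

Call:
move_arm --pt "0 0 0 0 0 0.0005 0.03" --pt "0 0 0 0 0 0.0005 0.03" --pt "0 0 0 0 0 0.0005 0.03" --pt "0 0 0 0 0 0.0005 0.03"

```text
clock: 20.42
eef_pos: [475.5, -19.8, 23.6]
tcp_rot: [-3.142, -0.0, 2.994]
contact_force: [-2.2, -0.1, 0.7]
opening: 0.477
grasp_force: 46.7
```

```bash
python3 - <<'E'
from fit import *
s=sensors.sense();print(s['eef_pos'],s['contact_force'],s['wrist_torque'],s['opening'],s["qvel"].round(3))
for n,c in(("top",(680.5,-55.1)),("scene",(680,-55))):
    p,d=grab_frame(n);P=cloud(n,d);find(P,c,22,70,90,n+" pin")
a=p
cv2.imwrite("pics/end.png",cv2.resize(p[170:270,210:330,::-1],(720,600),interpolation=cv2.INTER_CUBIC))
E
```

```text
[475.4630825  -19.81974752  23.5826607 ] [-2.24227137 -0.112753    0.74942991] [ 0.02721632  0.02712328 -0.00024926] 0.477040467303745 [-0.     0.    -0.001 -0.002 -0.    -0.   ]
top pin 25 med [679.1 -56.4  77.9] rect [679.9 -55.2] [11.8 12.9] 1.8 circ [679.7 -55.1] 7.0
scene pin 22 med [680.8 -58.8  76.7] rect [680.3 -58.9] [13.  11.4] 30.1 circ [680.  -57.9] 7.4
```

View pics/end.png

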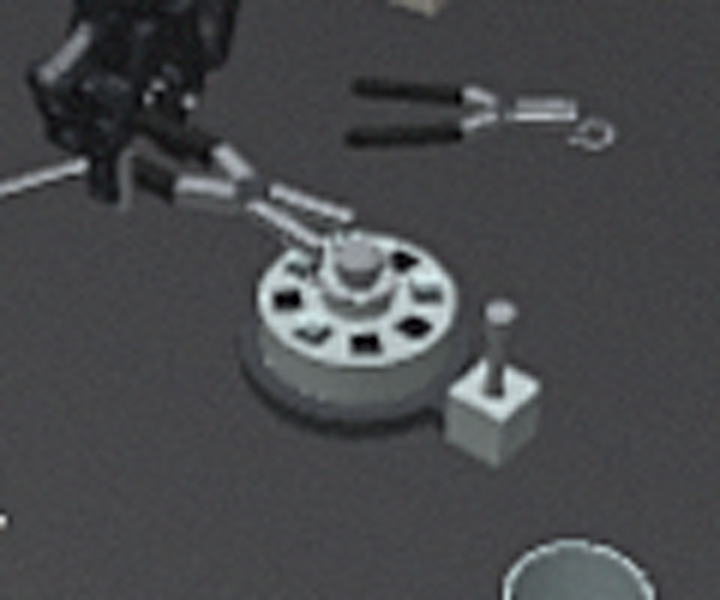

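The picture shows the clip around the axle at (357,270) on the hub and the pin seated at (495,350). There is a small −x force (2 N), so I back off half a millimetre to centre it.

Converted, 0.0005 m is 0.0007, 0.0003 m is 0.0004.

Call:
move_arm --pt "0 0 0 0.0007 0 0 0.03" --pt "0 0 0 0.0007 0 0 0.03" --pt "0 0 0 0.0007 0 0.0004 0.03" --pt "0 0 0 0.0007 0 0.0004 0.03"

```text
clock: 21.02
eef_pos: [475.4, -19.8, 23.4]
tcp_rot: [3.142, 0.001, 2.994]
contact_force: [1.0, -0.6, -0.3]
opening: 0.477
grasp_force: 46.4
```

```bash
python3 -c "
from h import *
f=[]
for i in range(4): grab_frame('top');f.append(sensors.sense()['contact_force'])
print(np.mean(f,0));s=sensors.sense();print(s['eef_pos'],s['opening'],s['wrist_torque'])"
```

```text
[ 1.17880257 -0.69853838  0.61621219]
[475.28661232 -19.77829278  23.36150302] 0.4791833197171343 [-0.10746966 -0.41417762 -0.03040445]
```

```bash
python3 -c "
from h import *
print(order.sign_off())"
```

```text
the job is handed in; nothing more can be done
None
```

The job is handed in at about 21 s of the 53 s: the index pin is fully down in the lug and released, and the clip is held squeezed open over the axle, resting on the hub face. On the first grasp attempt the fingers closed above the pin and nudged it, because their ends sit about 25 mm behind the reported TCP. I corrected for that, and the second attempt worked.

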